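# Clear the grit dispenser and hold its outlet gate open

## Task

The grit dispenser has been emptied and I want to brush out its outlet: first pull the round feed knob out until it clicks out and push it fully home again, and only then draw the outlet's spring-loaded D handle out until its pointer is level with the fin of the mark on the rail. Keep it there for at least three seconds and finish while still holding it at the mark with the fingers, for it springs shut when let go. Never open the outlet while the feed knob is out, do not shift the mark, and leave everything else where it stands.

Things in the scene. Friction and masses are not known exactly. Their poses are not given: they have to be found in the camera images.
- dispenser: fixed grit dispenser: aluminium base plate 220 (x) x 380 (y) x 12 mm, origin at the centre of its underside, front towards the robot (-x). Carries both cassettes, 5 mm in front of its centre, at y = +90 and -90 mm. An open clear hopper, top 181 mm above the surface, stands over their rear, starting 82 mm behind their front faces.
- feed: feed cassette: grey box 160 (x) x 130 (y) x 86 mm in one of the dispenser's two bays (left or right varies). Origin: centre of its underside, 12 mm above the surface; front face 80 mm along its -x, towards the robot; z up. The round feed knob stands out of that face 58 mm above this origin. Both cassettes have the same yaw; their centres lie 180 mm apart along y.
- outlet: outlet cassette: same box, origin and axes as the feed cassette, in the other bay. A D-shaped steel pull handle stands out of its front face; an aluminium rail 12 mm wide, its top 44 mm above the surface, runs 173 mm forward from the face (along -x) at y = +55 mm and carries the mark.
- feed_slide (a joint): how far the feed knob is drawn out along its cassette's -x, m: 0 fully home, 0.030 fully out. Over-centre click: below 0.015 it snaps home, beyond it snaps out and stays there by itself; 4 to 5 N moves it off either end.
- knob_center (a point): centre of the round black feed knob: disc 34 mm in diameter, 22 mm thick, axis horizontal along the cassette's x, on a 12 mm rod; 50 mm in front of the face when home; 70 mm above the surface. Can be pinched from above across its 34 mm diameter (along the cassette's y). Moves with the knob.
- pull_bar: grip bar of the D handle: round steel bar 14 mm thick, 90 mm long along the cassette's y, origin at its middle, 70 mm above the surface, 60 mm before the face when shut. Two 10 mm rods at y = -33 and +33 mm run back from it into the cassette, leaving 56 mm free between them: a finger fits behind the bar from above. The pointer is at its +y end.
- pointer (a point): the pointer on the grip bar: a small downward steel finger 4 mm thick at the bar's +y end, above the rail; the point is on the bar's axis, 55 mm along +y from the bar's middle. It slides with the bar along the outlet cassette's -x: x = -140 mm in that frame when shut (the start), -235 mm at the end stop. A spring always pulls it shut: 6 N when shut, 1.2 N more per 10 mm; it never stays by itself.
- mark_line (a point): the mark: upright 4 mm thick fin of a black rider (18 x 18 x 12 mm) on the rail; the point is above the rider's centre, mid-thickness of the fin, at pointer height. It stands 35 to 65 mm forward (-x) of the shut pointer. Pointer at the mark: both points coincide (fin and pointer level, side by side). The rider is tight and must stay as set.
- pot: bystander: shallow white porcelain bowl-like pot, 130 mm across, 45 mm high; origin at the centre of its underside
- tamper: bystander: wooden tamping block 60 x 36 x 30 mm lying on the surface in front of the dispenser, between its two controls; origin at the centre of its underside
- jar: bystander: closed glass jar of pebbles with steel screw cap, 72 mm across, 100 mm high; origin at the centre of its underside
- pliers: bystander: stainless concave pliers lying flat, about 160 mm long; origin on its underside near the middle
- clay_pot: bystander: small terracotta pot, 84 mm across, 70 mm high; origin at the centre of its underside
- scoop: bystander: spoon-like steel scoop with a wooden handle, 190 mm long, lying flat; origin at the centre of its underside

How it is judged:
By the outcome, as a careful person would: the job done as asked, in the order asked, and still so for the second after the job is handed in, while the arm keeps its last pose, push and grip.
It also fails if it takes over 54 s, if anything falls off the work surface, if the arm or the gripper's body presses on something with over 40 N, if the wrist force passes 120 N, or if a joint passes its speed limit or range.

## Robot

A 6-joint arm with a two-finger parallel gripper is mounted at the origin on the work surface. World frame = base frame: x ahead of the robot, y to its left, z up, the work surface at z = 0. Lengths are in m, angles in rad, forces in N, time in s.
With the tool pointing down it reaches from about 0.35 to 1 m from the base axis. Payload 7.1 kg.
Tool frame: the origin (TCP) lies between the finger pads; the fingertips stand 22 mm ahead of it and the grasp point (between the pads) lies 3 mm ahead of it; x points along the fingers, y is the direction in which the jaws open and shut, and the axes are right-handed (so a half turn about x gives the same grasp; the last joint's range is limited). The gripper opens to 85 mm and grips with 20 to 120 N. Pads are 22 mm wide; open, the fingers measure 114 mm over their backs; the gripper's body (76 mm by 85 mm) begins 54 mm behind the grasp point. The pads swing forward as they close: fully open they stand 13 mm farther back than shut.
Start: joints at [-1.171, 0.423, 1.63, -0, 1.089, -0.019], TCP at [0.254, -0.571, 0.224] pointing down, gripper open.
Joint ranges: [-3, 3], [-0.9, 2.11], [0.09, 2.58], [-1.31, 4.45], [0.11, 2.69], [-2.54, 2.54]. Speed limits (rad/s): [2.39, 2.39, 3.01, 3.14, 3.14, 3.14].

## Interface

Orientations are given as a rotation vector (axis times angle).
In Python, from rig import manip gives the robot as it stands. The module is installed in compiled form; this text tells all that it offers. Calls block until the motion is done:
- manip.move_to(position, orientation): joint-space move of the TCP to a pose.
- manip.servo_line(position, orientation=None, rate=0.15): straight line of the TCP; orientation=None keeps the orientation; rate is the mean speed in m/s.
- manip.set_joints(angles): joint-space move.
- manip.command_gripper(opening, f_grip=None): finger opening in m; f_grip is the grip in N (None keeps the last); returns when the fingers have stopped.
- manip.hold(seconds).
- manip.solve_ik(position, orientation): joint angles nearest the present ones, or None.
- manip.camera(name): name is "scene" or "top" or "wrist"; returns a dict with "image" (480x640x3 uint8, red, green, blue), "fx", "fy", "cx", "cy" (pixels), "k1" (the pictures are not rectified: a ray, as slopes to the right and down, at radius r is drawn at 1 + k1 r^2 times it, then the intrinsics apply), "cam_to_world" (4x4, takes a point from camera to world coordinates); the wrist camera has in their place "mount" (4x4, takes a point from camera to tool coordinates, whose origin is the TCP and whose axes are the tool frame's). Camera axes: x right, y down, z forward; pixel columns grow to the right and rows downward; lengths in m; the calibration is good to about 2 mm. A picture is of the moment at which its call begins: read the wrist's pose just before it. There is no depth.
A pose or a line that the arm cannot do raises manip.IKError and nothing moves.
- manip.sign_off(): hands the job in, once; it reports no verdict.
Readings, each from a call of its own:
- manip.get_time(): time.
- manip.get_joint_positions(): joint angles.
- manip.get_joint_vel(): joint speeds.
- manip.get_tau(): joint torques, N m.
- manip.get_position(): TCP position.
- manip.get_ee_rot(): TCP orientation.
- manip.get_contact_force(): force on the tool from outside, world axes, zero at the start.
- manip.get_torque(): the same for the moment, N m.
- manip.get_width(): finger opening in m.
Only numpy, scipy, OpenCV 4.12 (cv2) and the standard library are available. Lean on these libraries where they do the work, as an engineer would, in place of code of your own. Each camera call takes 0.05 s, during which the arm holds its last target. There are 200 camera calls.

## Working session

There is one attempt and no reset: what is moved stays moved. The work goes in short steps, each a Python script; the robot and the scene stay as the last script left them, time stands still between calls to the robot, and variables do not carry over. Pictures are saved under pics/ and viewed, about 8 in all and at most 12, crops included, and the job is handed in when it is done.

```bash
mkdir -p pics; cat > h.py <<'E'
import numpy as np, cv2
from rig import manip as m
from scipy.spatial.transform import Rotation as R
def shot(n,f,scale=1):
    T=np.eye(4)
    if n=="wrist":
        T[:3,3]=m.get_position(); T[:3,:3]=R.from_rotvec(m.get_ee_rot()).as_matrix()
    c=m.camera(n); c["T"]=T@np.array(c["mount"]) if n=="wrist" else np.array(c["cam_to_world"])
    cv2.imwrite("pics/"+f+".png",c["image"][:,:,::-1]); im=c.pop("image")
    np.save("pics/"+f+".npy",c,allow_pickle=True); return c
def load(f): return np.load("pics/"+f+".npy",allow_pickle=True).item()
def ray(c,u,v):
    K=np.array([[c["fx"],0,c["cx"]],[0,c["fy"],c["cy"]],[0,0,1]])
    p=cv2.undistortPoints(np.array([[[u,v]]],float),K,np.array([c["k1"],0,0,0.]))[0,0]
    d=c["T"][:3,:3]@np.array([p[0],p[1],1]); return c["T"][:3,3],d
def atz(c,u,v,z):
    o,d=ray(c,u,v); return o+d*(z-o[2])/d[2]
def proj(c,P):
    q=np.linalg.inv(c["T"])@np.append(P,1); s=q[:2]/q[2]; s=s*(1+c["k1"]*(s@s))
    return s*[c["fx"],c["fy"]]+[c["cx"],c["cy"]]
E
python3 - <<'E'
from h import *
for n in("top","scene"):
    c=shot(n,n); print(c)
print(m.get_time(),m.get_ee_rot())
E
```

```text
{'fx': 500.03191341207923, 'fy': 500.03191341207923, 'cx': 318.4510834216477, 'cy': 231.2553096363444, 'k1': -0.13949677656997808, 'cam_to_world': array([[-0.02131887, -0.98898508,  0.14647191,  0.42297727],
       [-0.99960328,  0.02378249,  0.01508899,  0.0019502 ],
       [-0.01840625, -0.14609213, -0.98909974,  0.96367613],
       [ 0.        ,  0.        ,  0.        ,  1.        ]]), 'T': array([[-0.02131887, -0.98898508,  0.14647191,  0.42297727],
       [-0.99960328,  0.02378249,  0.01508899,  0.0019502 ],
       [-0.01840625, -0.14609213, -0.98909974,  0.96367613],
       [ 0.        ,  0.        ,  0.        ,  1.        ]])}
{'fx': 538.9346969494645, 'fy': 538.9346969494645, 'cx': 308.9419884646794, 'cy': 235.04305767203908, 'k1': -0.1014162102374839, 'cam_to_world': array([[-0.86358571,  0.31456662, -0.39404006,  1.00595381],
       [ 0.50412517,  0.55234948, -0.6639035 ,  0.74565145],
       [ 0.00880594, -0.77198309, -0.63558207,  0.79150838],
       [ 0.        ,  0.        ,  0.        ,  1.        ]]), 'T': array([[-0.86358571,  0.31456662, -0.39404006,  1.00595381],
       [ 0.50412517,  0.55234948, -0.6639035 ,  0.74565145],
       [ 0.00880594, -0.77198309, -0.63558207,  0.79150838],
       [ 0.        ,  0.        ,  0.        ,  1.        ]])}
0.1 [ 1.99069806  0.42445875 -1.99126731]
```

View pics/top.png

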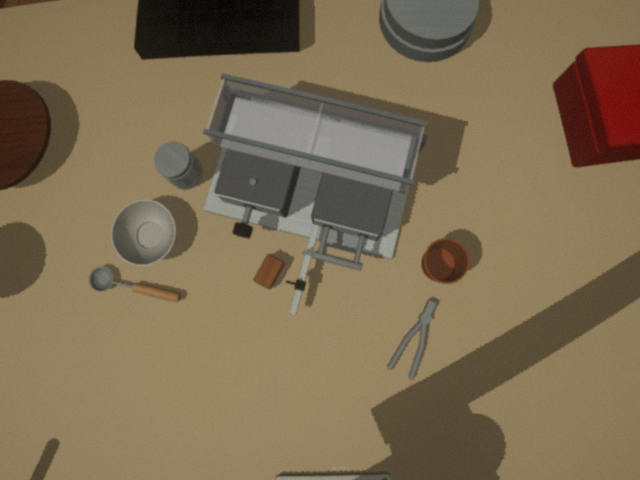

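View pics/scene.png

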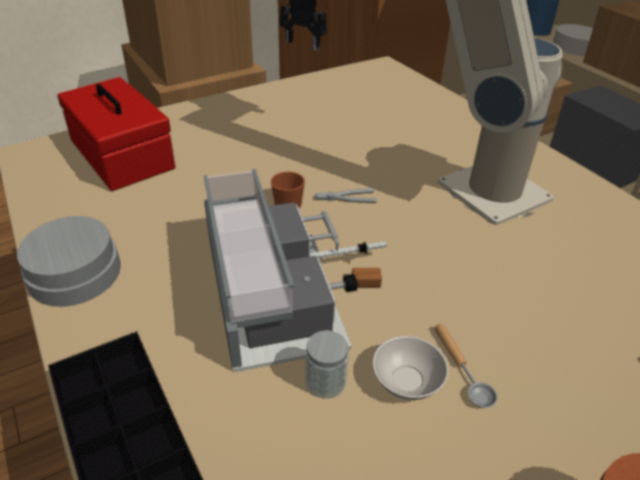

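Top view: knob at about (243,230), bar ends (313,252)–(361,266), rail tip (293,313), rider fin about (293,283)/(300,285). The outlet is in the right bay and the feed in the left. The tamper at (269,270) lies low, just in front of the knob.

```bash
python3 - <<'E'
from h import *
c=load("top")
for n,(u,v,z) in dict(knobtop=(243,230,.08),barL=(313,252,.07),barR=(361,266,.07),railtip=(293,313,.044),railback=(316,229,.044),rider=(300,285,.05),tamper=(269,271,.03),plFL=(206,211,.012),plFR=(392,257,.012)).items(): print(n,atz(c,u,v,z).round(4))
a=atz(c,206,211,.012);b=atz(c,392,257,.012);d=a-b;print("yaw",np.arctan2(-d[0],d[1]),np.linalg.norm(d))
a=atz(c,316,229,.044);b=atz(c,293,313,.044);d=a-b;print("yaw",np.arctan2(d[1],d[0]),np.linalg.norm(d))
a=atz(c,313,252,.07);b=atz(c,361,266,.07);d=a-b;print("yaw",np.arctan2(-d[0],d[1]),np.linalg.norm(d))
E
```

```text
knobtop [0.5594 0.151  0.08  ]
barL [0.5179 0.0262 0.07  ]
barR [ 0.4907 -0.0592  0.07  ]
railtip [0.4095 0.0656 0.044 ]
railback [0.5635 0.0205 0.044 ]
rider [0.4601 0.0516 0.05  ]
tamper [0.4882 0.1104 0.03  ]
plFL [0.6093 0.2358 0.012 ]
plFR [ 0.5108 -0.123   0.012 ]
yaw -0.2678673283747143 0.37210877459104663
yaw -0.28540693629869746 0.16046923923347112
yaw -0.3085567292159155 0.08958914194493392
```

```bash
cat >> h.py <<'E'
def ori(yaw,s=1,pitch=0):
    x=np.array([0,0,-1.]); y=s*np.array([-np.sin(yaw),np.cos(yaw),0]); M=np.c_[x,y,np.cross(x,y)]
    return (R.from_matrix(M)).as_rotvec()
E
python3 - <<'E'
from h import *
for s in(1,-1):
    for p in([.54,.15,.25],[.535,.155,.07],[.45,0,.07]): print(s,m.solve_ik(p,ori(-.28,s)))
print(m.get_joint_positions(), m.camera("wrist")["mount"])
E
```

```text
1 [ 2.49712175e-01  2.98259025e-01  1.75071270e+00 -4.44089210e-16
  1.09262093e+00 -1.04108415e+00]
1 [ 2.60632735e-01  5.47967851e-01  1.86867532e+00 -4.44089210e-16
  7.24949484e-01 -1.03016359e+00]
1 [-2.64475276e-02  4.38500148e-01  2.10099923e+00 -4.44089210e-16
  6.02093280e-01 -1.31724385e+00]
-1 [0.24971217 0.29825902 1.7507127  0.         1.09262093 2.1005085 ]
-1 [0.26063274 0.54796785 1.86867532 0.         0.72494948 2.11142906]
-1 [-2.64475276e-02  4.38500148e-01  2.10099923e+00  4.44089210e-16
  6.02093280e-01  1.82434880e+00]
[-1.17102521e+00  4.23748265e-01  1.63061932e+00 -2.82492015e-05
  1.08857317e+00 -1.90178258e-02] [[-2.25541598e-04 -2.85173245e-01  9.58475962e-01 -1.51398443e-01]
 [ 9.99999833e-01 -5.74661676e-04  6.43348686e-05  6.82919594e-05]
 [ 5.32452819e-04  9.58475816e-01  2.85173327e-01 -7.27531104e-02]
 [ 0.00000000e+00  0.00000000e+00  0.00000000e+00  1.00000000e+00]]
```

```bash
python3 - <<'E'
from h import *
m.command_gripper(.085,40)
m.move_to([.48,.08,.27],ori(-.28)); print(m.get_time())
m.hold(.3)
shot("wrist","w1")
E
```

```text
2.8167
```

View pics/w1.png

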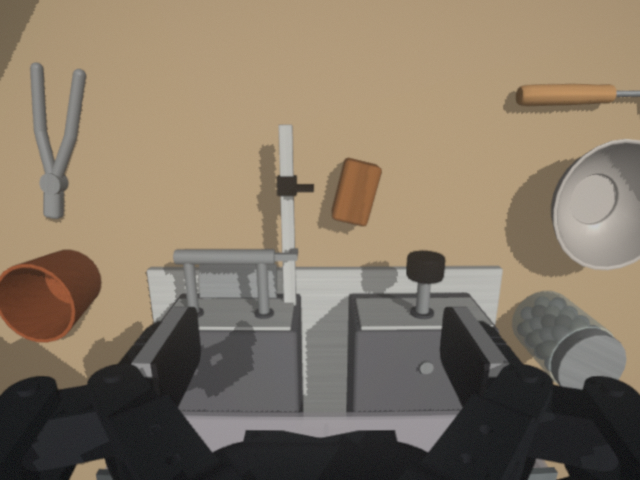

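```bash
cat >> h.py <<'E'
def w(p,l):  # outlet frame -> world
    cs,s=np.cos(p[2]),np.sin(p[2]); return np.array([p[0]+cs*l[0]-s*l[1],p[1]+s*l[0]+cs*l[1],l[2]])
E
python3 - <<'E'
from h import *
from scipy.optimize import least_squares
c=load("w1"); c2=load("top")
obs=[(c,(174,257),(-.14,-.045,.07)),(c,(275,257),(-.14,.045,.07)),(c,(301,328),(-.08,.065,.098)),(c,(349,328),(-.08,.115,.098)),
(c,(149,268),(-.105,-.1,.012)),(c,(501,267),(-.105,.28,.012)),(c,(287.5,124),(-.253,.055,.044)),(c,(426,253),(-.141,.18,.087))]
obs2=[(c2,(206,211),(-.105,.28,.012)),(c2,(392,257),(-.105,-.1,.012)),(c2,(293,313),(-.253,.055,.044)),(c2,(361,267),(-.14,-.045,.07))]
for o in(obs,obs2,obs+obs2):
    f=lambda p:np.concatenate([proj(k,w(p,l))-q for k,q,l in o])
    r=least_squares(f,[.64,-.06,-.28]); print(r.x.round(4)); print(r.fun.reshape(-1,2).round(1).tolist())
    p=r.x
    for nm,uv,z in(("rider",(287.5,186),.056),("fin z.07",(310,187.5),.07),("ptr",(292,256),.07),("knob",(426,253),.087)):
        q=atz(c,*uv,z); s=q[:2]-p[:2]; y=p[2]; print(nm,(np.cos(y)*s[0]+np.sin(y)*s[1]).round(4),(-np.sin(y)*s[0]+np.cos(y)*s[1]).round(4))
np.save("p.npy",r.x)
im=cv2.imread("pics/w1.png")[100:300,150:470]; cv2.imwrite("pics/w1c.png",cv2.resize(im,None,fx=2.5,fy=2.5,interpolation=cv2.INTER_CUBIC))
E
```

```text
[ 0.6377 -0.0536 -0.2707]
[[0.5, -1.9], [-0.9, -2.7], [-4.3, 1.8], [5.2, 1.2], [-3.4, 0.9], [2.2, -1.6], [-4.0, -1.4], [4.3, 5.0]]
rider -0.1987 0.0578
fin z.07 -0.1996 0.078
ptr -0.1382 0.0609
knob -0.1455 0.176
[ 0.6369 -0.0566 -0.2751]
[[-2.8, -1.2], [0.7, 1.1], [0.3, 0.6], [1.5, -0.6]]
rider -0.1991 0.06
fin z.07 -0.2 0.0802
ptr -0.1385 0.0634
knob -0.1464 0.1785
[ 0.6376 -0.0539 -0.271 ]
[[0.2, -1.9], [-1.2, -2.7], [-4.6, 1.8], [4.9, 1.3], [-3.7, 0.9], [2.0, -1.5], [-4.2, -1.4], [4.0, 5.1], [-4.1, -0.9], [-0.4, 0.6], [-0.7, 0.5], [0.3, -1.0]]
rider -0.1988 0.058
fin z.07 -0.1996 0.0782
ptr -0.1382 0.0611
knob -0.1456 0.1763
```

View pics/w1c.png

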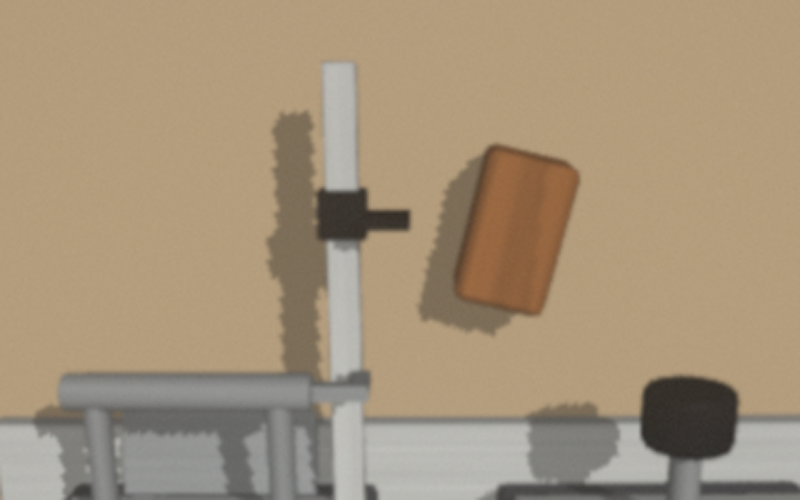

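Close view: bar (174–275, 257), pointer at (292,256), rider (287,186) with its fin reaching right to (314,187), knob at (426,~262). The box model fits to a few mm and the fin is about 61 mm ahead of the pointer. Next I'll pull the knob.

```bash
python3 - <<'E'
from h import *
p=np.load("p.npy"); o=ori(p[2]); k=w(p,(-.13,.179,.073)); ax=np.array([np.cos(p[2]),np.sin(p[2]),0])
m.move_to(k+[0,0,.09],o); m.servo_line(k,rate=.12)
print("c",m.get_contact_force().round(1)); m.command_gripper(.02,40); print(m.get_width(),m.get_contact_force().round(1))
for d in(.008,.014,.02,.03): 
    m.servo_line(k-ax*d,rate=.05); print(d,m.get_contact_force().round(1),m.get_width())
m.command_gripper(.06); m.hold(.2); print(m.get_contact_force().round(1),m.get_time())
shot("wrist","w2")
E
```

```text
c [0.3 0.2 0.2]
0.02032383136810672 [-2.5  3.8 13.4]
0.008 [1.4 1.4 9.9] 0.0203727452481911
0.014 [ 0.4  2.1 12.3] 0.020237614921126086
0.02 [-1.3  3.3 12.5] 0.019821367309983996
0.03 [-4.1  4.2 14.8] 0.019824740298763292
[ 0.6 -0.2  0.1] 7.2583
```

View pics/w2.png

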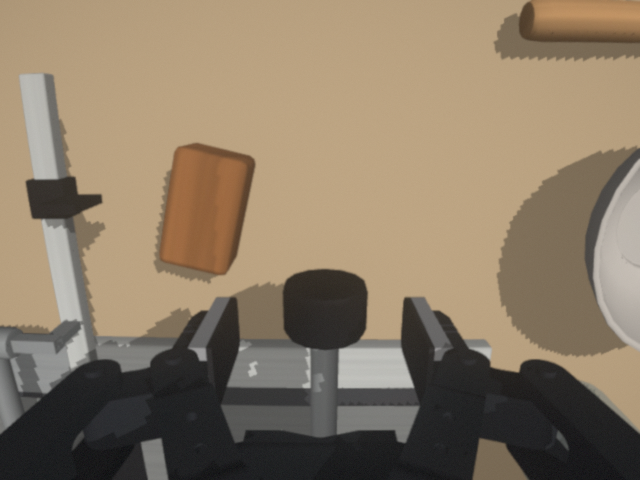

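```bash
python3 - <<'E'
from h import *
p=np.load("p.npy");c=load("w2");print(m.get_position(), c["fx"])
for s in(0,.03):
  for l in((-.141-s,.18,.087),(-.119-s,.18,.087),(-.141-s,.18,.053),(-.141-s,.163,.07),(-.141-s,.197,.07)): print(s,l,proj(c,w(p,l)).round(1))
s=m.get_position()[:2]-p[:2];y=p[2];print("tcp local",np.cos(y)*s[0]+np.sin(y)*s[1],-np.sin(y)*s[0]+np.cos(y)*s[1])
for nm,l in(("tcp",(-.16,.18,.073)),("grasp",(-.16,.18,.07)),("barend",(-.14,.045,.07)),("ptr",(-.14,.06,.07))): print(nm,proj(c,w(p,l)))
im=cv2.imread("pics/w2.png")[230:450,180:470]; cv2.imwrite("pics/w2c.png",cv2.convertScaleAbs(cv2.resize(im,None,fx=2.6,fy=2.6,interpolation=cv2.INTER_CUBIC),alpha=2))
E
```

```text
[0.53137806 0.16137967 0.07292281] 416.9931286521609
0 (-0.141, 0.18, 0.087) [322.6 364.2]
0 (-0.119, 0.18, 0.087) [322.5 411.5]
0 (-0.141, 0.18, 0.053) [322.2 321.8]
0 (-0.141, 0.163, 0.07) [281.8 341. ]
0 (-0.141, 0.197, 0.07) [363. 341.]
0.03 (-0.17099999999999999, 0.18, 0.087) [322.8 291.9]
0.03 (-0.149, 0.18, 0.087) [322.7 345.9]
0.03 (-0.17099999999999999, 0.18, 0.053) [322.3 259.9]
0.03 (-0.17099999999999999, 0.163, 0.07) [279.7 274.4]
0.03 (-0.17099999999999999, 0.197, 0.07) [365.3 274.3]
tcp local -0.1599934628261068 0.1789652430264297
tcp [322.51278646 302.92130729]
grasp [322.47308418 299.70289071]
barend [ 15.47377978 338.35300594]
ptr [ 46.80453956 339.37414574]
```

View pics/w2c.png

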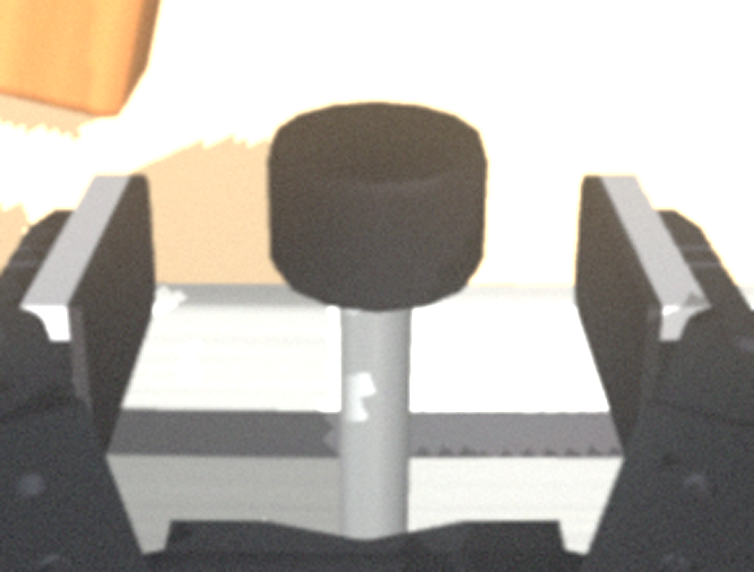

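The knob is fully out: its front rim at row ~298 and back rim at ~347 match the 30 mm prediction. Next I'll push it home from the front with closed fingers.

```bash
python3 - <<'E'
from h import *
p=np.load("p.npy"); o=ori(p[2]); ax=np.array([np.cos(p[2]),np.sin(p[2]),0])
P=lambda x,z:w(p,(x,.18,z))
m.servo_line(P(-.16,.14),rate=.2); m.servo_line(P(-.205,.14),rate=.2); m.command_gripper(0); m.servo_line(P(-.205,.073),rate=.15)
F0=m.get_contact_force()@ax
for x in np.r_[-.19,-.18,-.17,-.16,np.arange(-.156,-.139,.002)]:
    m.servo_line(P(x,.073),rate=.06); f=m.get_contact_force()@ax-F0; print(round(x,3),f.round(1))
    if f<-14: break
print(m.get_position(),m.get_time())
m.servo_line(P(-.2,.073),rate=.15); m.servo_line(P(-.2,.16),rate=.2)
m.command_gripper(.03)
m.move_to(w(p,(-.19,.06,.22)),o); m.hold(.2)
shot("wrist","w3"); print(m.get_time())
E
```

```text
-0.19 0.2
-0.18 0.4
-0.17 -0.5
-0.16 0.2
-0.156 0.2
-0.154 0.2
-0.152 0.7
-0.15 0.4
-0.148 -5.5
-0.146 -11.8
-0.144 -18.9
[0.54166699 0.1590568  0.07245788] 12.4667
14.825
```

View pics/w3.png

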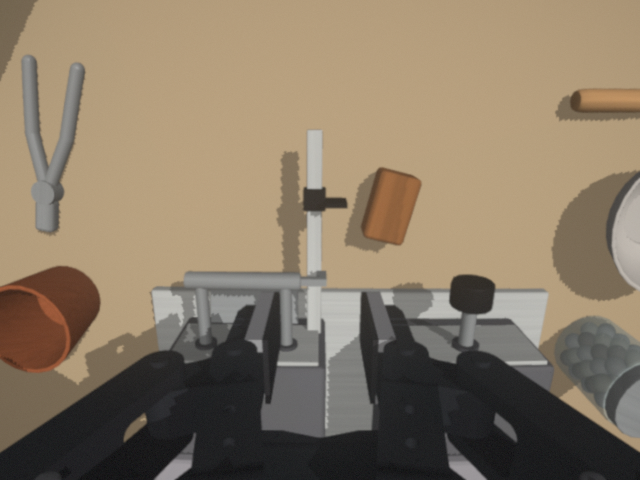

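The knob is back home, rim at (471,282), and the fingers met a firm stop. The bar, at (186–300, 281), is still shut, and the fin is at (340,203). Now I'll grip the bar with the jaws along the pull direction and the camera on the pointer side.

```bash
python3 - <<'E'
from h import *
p=np.load("p.npy"); o=ori(p[2]-np.pi/2); ax=np.array([np.cos(p[2]),np.sin(p[2]),0])
c=load("w3"); print("knob rim pred",proj(c,w(p,(-.141,.18,.087))),"bar",proj(c,w(p,(-.14,.0,.07))),"fin raw",[ (np.cos(p[2])*s[0]+np.sin(p[2])*s[1]).round(4) for z in(.05,.07) for s in [atz(c,340,203,z)[:2]-p[:2]]],
 "ptr",[ (np.cos(p[2])*s[0]+np.sin(p[2])*s[1]).round(4) for s in [atz(c,318,280,.07)[:2]-p[:2]]])
P=lambda x,z:w(p,(x,.0,z))
for a in((-.14,.16),(-.14,.065),(-.21,.065)): print(m.solve_ik(P(*a),o).round(2))
m.command_gripper(.05,50); m.move_to(P(-.14,.15),o); m.servo_line(P(-.14,.065),rate=.1)
F=m.get_contact_force(); print("dn",F.round(1))
if np.linalg.norm(F)<8:
    m.command_gripper(0.005,50); print(m.get_width(),m.get_contact_force().round(1))
    for d in(.015,.03,.045):
        m.servo_line(P(-.14-d,.065),rate=.06); print(d,m.get_width(),m.get_contact_force().round(1))
    m.hold(.2)
    shot("wrist","w4"); print(m.get_time(),m.get_position())
E
```

```text
knob rim pred [479.98077797 285.49026847] bar [241.68709931 278.23506499] fin raw [np.float64(-0.1954), np.float64(-0.1996)] ptr [np.float64(-0.1387)]
[-0.06  0.34  1.95  0.    0.86  0.21]
[-0.06  0.5   1.99  0.    0.65  0.21]
[-0.02  0.43  2.13  0.    0.57  0.25]
dn [0.2 0.3 0.2]
0.008252407855160408 [ 1.8 -1.9  4.5]
0.015 0.005033188208367178 [ 5.  -5.3 22.7]
0.03 0.005023558130297289 [ 6.1 -6.4 22.1]
0.045 0.005520585009409607 [ 8.8 -7.3 20.7]
19.3667 [ 0.46630628 -0.00533744  0.0681658 ]
```

```bash
python3 -c "
from h import *
p=np.load('p.npy');c=load('w4')
for l in((-.185,.045,.07),(-.185,.055,.07),(-.2,.06,.056),(-.2,.078,.07)): print(l,proj(c,w(p,l)))"
```

```text
(-0.185, 0.045, 0.07) [300.14752051 194.95670681]
(-0.185, 0.055, 0.07) [299.79972515 167.37452048]
(-0.2, 0.06, 0.056) [262.04618141 150.18601243]
(-0.2, 0.078, 0.07) [255.41788066 100.70311184]
```

View pics/w4.png

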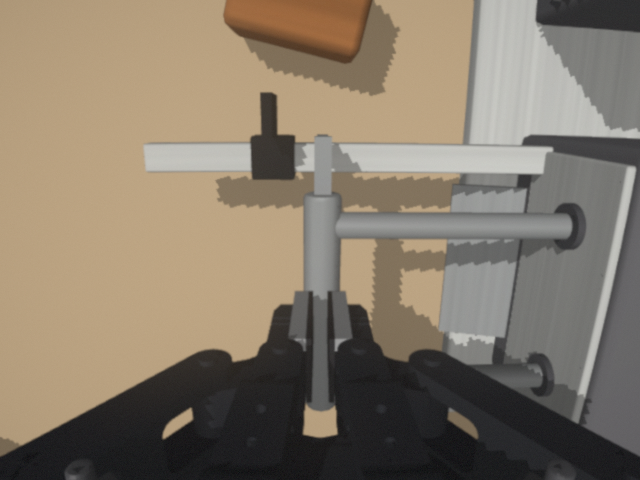

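```bash
python3 - <<'E'
from h import *
p=np.load("p.npy");c=load("w4")
T=np.eye(4);T[:3,3]=m.get_position();T[:3,:3]=R.from_rotvec(m.get_ee_rot()).as_matrix()
for t in((.022,.003,-.011),(.022,.003,.011),(0,.003,-.011),(-.015,.003,-.011),(0,0,0)): print(t,proj(c,(T@np.append(t,1))[:3]).round(0),(T@np.append(t,1))[:3].round(3))
s=m.get_position()[:2]-p[:2];y=p[2];print("tcp local",np.cos(y)*s[0]+np.sin(y)*s[1],-np.sin(y)*s[0]+np.cos(y)*s[1],m.get_position()[2],T[:3,0].round(3))
def lx(u,v,z):
    s=atz(c,u,v,z)[:2]-p[:2]; return np.round([np.cos(y)*s[0]+np.sin(y)*s[1],-np.sin(y)*s[0]+np.cos(y)*s[1]],4)
print("bar",lx(322,200,.07),lx(323,137,.07),"fin",[lx(268.5,94,z) for z in(.05,.06,.07)],"rider",lx(272.5,157,.056),"rail end",lx(145,157,.044))
print(m.get_contact_force(),m.get_width(),m.get_time())
im=cv2.imread("pics/w4.png")[280:430,220:420]; cv2.imwrite("pics/w4c.png",cv2.convertScaleAbs(cv2.resize(im,None,fx=4,fy=4,interpolation=cv2.INTER_CUBIC),alpha=2.5))
E
```

```text
(0.022, 0.003, -0.011) [326. 259.] [0.472 0.004 0.046]
(0.022, 0.003, 0.011) [326. 304.] [ 0.467 -0.017  0.046]
(0, 0.003, -0.011) [327. 278.] [0.472 0.004 0.068]
(-0.015, 0.003, -0.011) [328. 294.] [0.472 0.004 0.083]
(0, 0, 0) [319. 303.] [ 0.466 -0.005  0.068]
tcp local -0.17806205447667 0.0009134052492234743 0.06816579683623722 [ 0.014 -0.001 -1.   ]
bar [-0.177   0.0431] [-0.1767  0.0656] fin [array([-0.1975,  0.0811]), array([-0.1965,  0.0807]), array([-0.1954,  0.0802])] rider [-0.196   0.0574] rail end [-0.251   0.0567]
[ 8.14055461 -7.59767324 22.48451489] 0.004766546392754381 19.3667
```

View pics/w4c.png

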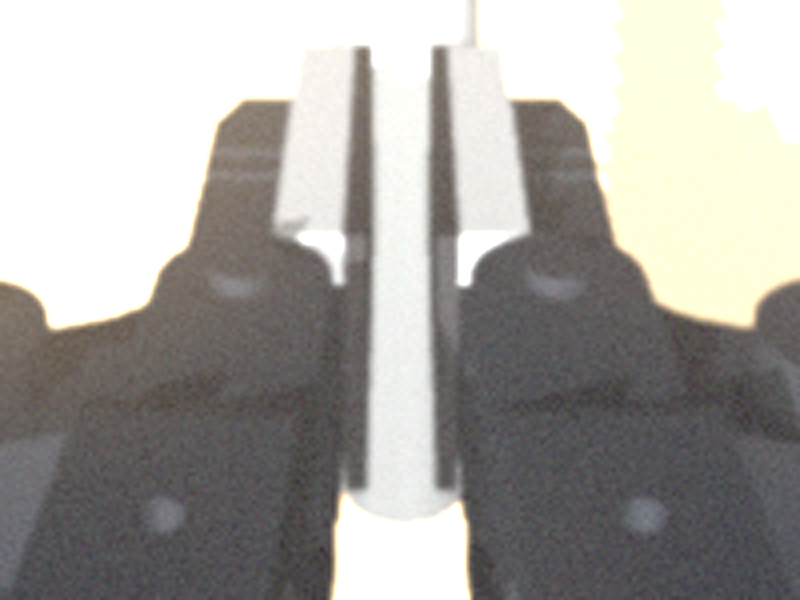

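The wedging (width under 14 mm, +22 N upward) and the picture show that the pads hold only the top of the bar. I'll let it back to shut and regrip deeper.

```bash
python3 - <<'E'
from h import *
p=np.load("p.npy"); o=ori(p[2]-np.pi/2); ax=np.array([np.cos(p[2]),np.sin(p[2]),0])
P=lambda x,z:w(p,(x,.0,z))
m.servo_line(P(-.138,.065),rate=.1); m.command_gripper(.05,50); m.servo_line(P(-.14,.065),rate=.1)
print(m.get_contact_force().round(1))
z=.065
for z in(.058,.052,.047,.043):
    m.servo_line(P(-.14,z),rate=.05); F=m.get_contact_force()
    if np.linalg.norm(F)>5: print("touch",z,F); break
print("z",z,m.get_position()[2])
m.command_gripper(0.0,50); print(m.get_width(),m.get_contact_force().round(1),m.get_position()[2])
for d in(.03,.05):
    m.servo_line(P(-.14-d,z),rate=.05); print(d,m.get_width(),m.get_contact_force().round(1))
s=m.get_position()[:2]-p[:2];print("tcp x",np.cos(p[2])*s[0]+np.sin(p[2])*s[1],m.get_position()[2])
shot("wrist","w5"); print(m.get_time())
E
```

```text
[1.2 0.1 0.7]
z 0.043 0.0427731702103353
0.012219218845808236 [ 3.6 -2.1 -0.9] 0.04326724502700344
0.03 0.012220865672455554 [ 7.9 -5.  -6.3]
0.05 0.012347685680707364 [10.  -5.4 -9.4]
tcp x -0.1867839080977141 0.043357333297363916
23.5583
```

View pics/w5.png

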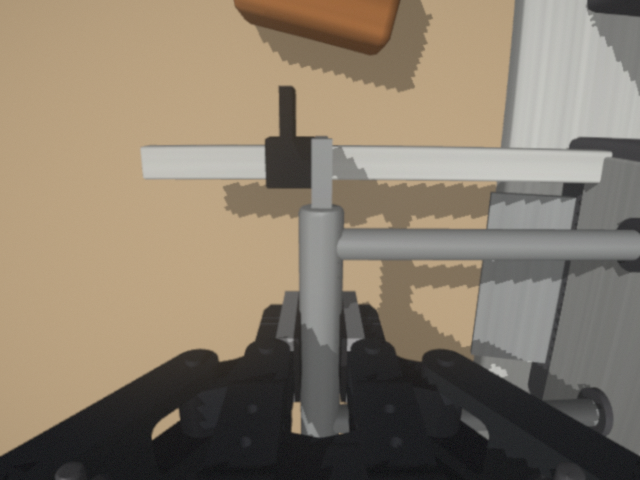

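The grip is solid now (width 12.2 mm around the bar). The pointer is at u≈321.5 and the fin at u≈287, so about 10 mm remain.

```bash
python3 - <<'E'
from h import *
p=np.load("p.npy"); y=p[2]; c=load("w5")
def lx(c,u,v,z):
    s=atz(c,u,v,z)[:2]-p[:2]; return np.round([np.cos(y)*s[0]+np.sin(y)*s[1],-np.sin(y)*s[0]+np.cos(y)*s[1]],4)
pt=lx(c,321.5,142,.07); fs=[lx(c,287.2,95,z) for z in(.05,.057,.07)]; print("ptr",pt,"fin",fs)
dx=fs[1][0]-pt[0]; tgt=-.19+dx; print("cmd",tgt)
m.servo_line(w(p,(tgt,.0,.043)),rate=.04); m.hold(.3)
print(m.get_width(),m.get_contact_force().round(1))
shot("wrist","w6"); shot("scene","s6"); print(m.get_time(),m.get_position())
im=cv2.imread("pics/w6.png")[60:260,200:440]; cv2.imwrite("pics/w6c.png",cv2.resize(im,None,fx=3,fy=3,interpolation=cv2.INTER_CUBIC))
np.save("tgt.npy",tgt)
E
```

```text
ptr [-0.1862  0.065 ] fin [array([-0.1974,  0.0791]), array([-0.1969,  0.0788]), array([-0.196 ,  0.0782])]
cmd -0.2007
0.012318455111115748 [ 11.1  -5.3 -11. ]
24.375 [ 0.44800853 -0.00072299  0.04336011]
```

View pics/w6c.png

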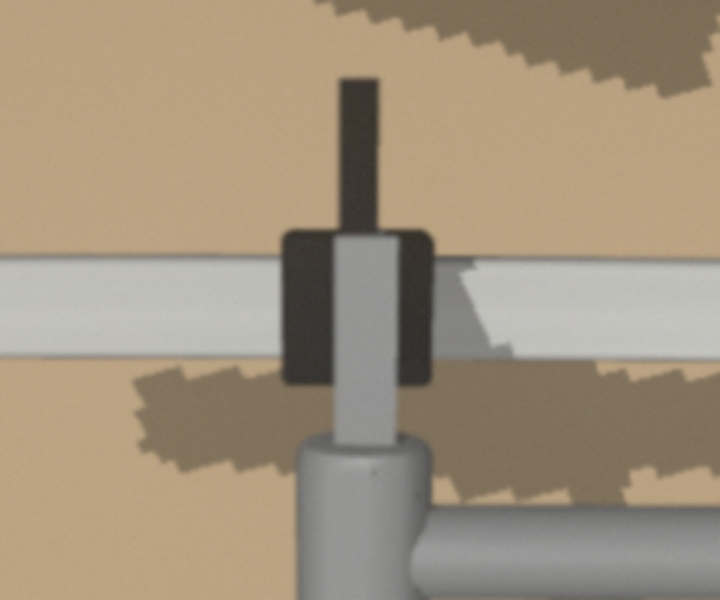

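```bash
python3 - <<'E'
from h import *
p=np.load("p.npy"); y=p[2]; tgt=float(np.load("tgt.npy")); c=load("w6")
def lx(c,u,v,z):
    s=atz(c,u,v,z)[:2]-p[:2]; return np.round([np.cos(y)*s[0]+np.sin(y)*s[1],-np.sin(y)*s[0]+np.cos(y)*s[1]],4)
pt=[lx(c,200+366/3,60+270/3,z) for z in (.07,.075)]; f=[lx(c,200+v/3,60+r/3,z) for z in(.055,.07) for v,r in((359.5,90),(358.7,220))]
print(pt,f)
d=np.mean([q[0] for q in f])-pt[0][0]; print("d",d)
tgt+=d; m.servo_line(w(p,(tgt,.0,.043)),rate=.02); m.hold(3.5)
print(m.get_width(),m.get_contact_force().round(1),m.get_time())
shot("wrist","w7")
im=cv2.imread("pics/w7.png"); cv2.imwrite("pics/w7c.png",cv2.resize(im[60:260,200:440],None,fx=3,fy=3,interpolation=cv2.INTER_CUBIC))
E
```

```text
[array([-0.1962,  0.0627]), array([-0.1963,  0.0631])] [array([-0.1967,  0.0805]), array([-0.1968,  0.0669]), array([-0.1968,  0.0796]), array([-0.1969,  0.0675])]
d -0.0005999999999999894
0.012200929083802318 [  9.6  -6.5 -11.5] 28.125
```

View pics/w7c.png

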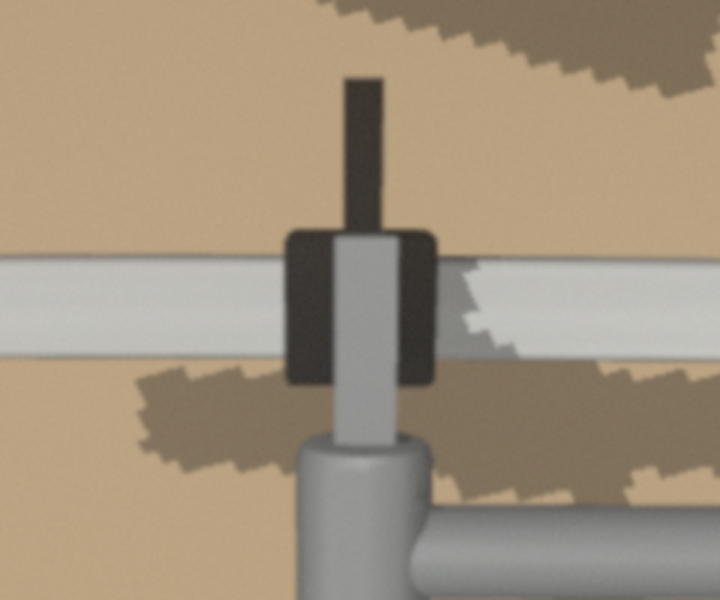

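```bash
python3 -c "
from h import *
m.hold(.5); print(m.get_time(),m.get_width(),m.get_contact_force().round(1)); m.sign_off()"
```

```text
28.675 0.012520479285726787 [ 11.8  -6.8 -12.1]
the job is handed in; nothing more can be done
```

I pulled the feed knob fully out, pushed it home against its stop, and then drew the outlet handle to the mark. The job was handed in at 28.7 s, with the fingers still gripping the bar at the mark.

- **Feed knob:** a close picture showed it about 30 mm out after the pull. I pushed it home with closed fingers until they met a firm stop (about 19 N), and the next picture showed it at the home position. I did not look at it again after working the outlet.
- **Outlet handle:** the last picture showed pointer and fin less than about 0.3 mm apart. I held it there for over 4 s before handing in. The grip was steady, and the pull of about 13 N along the slide matches the spring.
- **Rider:** I measured the mark in the same place to within 1 mm before and after the pull, and nothing touched it.
- **What went wrong:** the first grips on the knob and on the bar sat too high and pushed the tool upward by 13 and 22 N. The pads seemed to sit higher than the tool data says. The first draw of the bar reached about 37 mm; I let it back to shut under control, then gripped about 22 mm deeper and drew it again. The knob was home throughout.
- **Unexplained reading:** I measured almost no force while pushing the knob in until the final stop, although 4–5 N was expected at the start. The pictures show it out before the push and home after it.

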